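Fetch a locker key from under the desk shelf with a reacher

ROBOT

A 6-joint arm with a two-finger parallel gripper is mounted at the origin on the work surface; the furniture and walls round the work are solid. World frame = base frame: x ahead of the robot, y to its left, z up, the work surface at z = 0. Lengths are in m, angles in degrees, forces in N, time in s.
With the tool pointing down it reaches from about 0.25 to 0.775 m from the base axis. Payload 8.9 kg.
Tool frame: the origin (TCP) lies on the centre line of the jaws, within the pads' length; the fingertips stand 14 mm ahead of it and the grasp point (between the pads) lies 5 mm behind it (env.finger_overhang is the distance from the TCP to the fingertips, in m); z points along the fingers, y is the line along which they close (so a half turn about z gives the same grasp; the last joint's range is limited). The gripper opens to 85 mm and grips with 20 to 120 N. Pads are 22 mm wide; open, the fingers measure 114 mm over their backs; the gripper's body (76 mm by 85 mm) begins 54 mm behind the grasp point. The pads swing forward as they close: fully open they stand 13 mm farther back than shut.
Start: joints at [68.623, 16.656, -8.789, 64.555, 0, 82.019], TCP at [0.122, 0.511, 0.245] pointing down, gripper open.
Joint ranges: [-144.48, 144.48], [-52.06, 99.96], [-74.48, 78.29], [-112.23, 115.85], [-86.99, 84.42], [-180, 180]. Speed limits (degrees/s): [127.2, 127.2, 159.86, 180, 180, 180].

INTERFACE

Orientations are given as a 3x3 rotation matrix whose columns are the frame's x, y, z axes.
In Python, from workcell import env gives the robot as it stands.
- The arm moves only by the tool drive_tool, never from a script. Its argument "rows" is a list of rows, each a list of 7 numbers: the shift along the tool's x, y, z in mm, then the turn, a rotation vector about the tool's x, y, z in degrees, then the opening, from -1 (shut) to 1 (fully open). In form: [[tx, ty, tz, rx, ry, rz, claw], ...]. A call has 1 to 12 rows; each row is the pose to reach, as a shift and turn from the pose commanded when the call began, along the tool's axes at that moment; what a row does not reach only later rows make up. A row lasts 1/8 s, in which the tool goes at most 62.5 mm and 10.7 degrees, less where a joint would pass 70% of its speed; a pose out of reach is approached as far as the arm can. A call with a gripper value outside its range is refused whole. The fingers move at their own pace and stop on an object; "force" is the grip in N (left out, the last holds). Time passes only in rows, so rows that repeat a pose let the fingers close. It gives the time, the measured TCP pose, the force, the opening and the grip force at its end, in the units of the state.
- env.sense(): the state, without advancing time (a new reading comes with each control period).
- env.grab_frame(name): name is "scene" or "top" or "wrist"; returns (picture, depth): 480x640x3 uint8, red, green, blue; 480x640 float32, m along the optical axis (not along the pixel's ray), 0 where there is no reading.
- env.camera_params(name): a dict with "intrinsics" (3x3 intrinsics, pixels), "position" and "orientation" of the camera in the world. Camera axes: x right, y down, z forward; pixel columns grow to the right and rows downward; lengths in m; the calibration is good to about 2 mm. A picture is of the moment at which its call begins: read the wrist's pose just before it. camera_params takes no time and is no camera call; for the wrist camera it gives the pose at the moment of the call.
- env.close_job(): hands the job in; it is judged then, once.
Trained networks look in the newest picture that a camera, given by its name, has taken for a name from the list of things; names that differ only in an ending like _2 or _b are one class to them, and where a whole thing is asked for, a point or a joint stands for the part that bears it (a point fixed in the world has none). Each returns a list of dicts, best first, with "score" (0 to 1); they miss things now and then, are a little off and sometimes report something else, mostly with a low value. They report only what shows in the picture. A call takes as long as a camera call.
- env.spot_in(camera, thing): "point" ([column, row] in pixels, amid what is visible of it).
The state is a dict: "time": time; "joint_positions": joint angles; "qvel": joint speeds; "effort": joint torques, N m; "ee_pos": TCP position; "tcp_rot": TCP orientation; "wrist_force": force on the tool from outside, world axes, zero at the start; "wrist_torque": the same for the moment, N m; "grip_width": opening from 0.0 (shut) to 1.0 (fully open); "finger_force": force on a finger pad.
Only numpy, scipy, OpenCV 4.12 (cv2) and the standard library are available. Lean on these libraries where they do the work, as an engineer would, in place of code of your own. Each camera call takes 0.05 s, during which the arm holds its last target. There are 200 camera calls.

TASK

A locker key on an oval float tag has slid deep into the low gap under the clear acrylic desk shelf, where no hand fits. Hold the reacher by its pistol grip and trigger, run its open jaws in over the tag, squeeze the trigger so that they grip it right there under the shelf, draw it out hanging in the jaws and lower it into the clear tray on top of the shelf; then lay the reacher back flat on the desk with its trigger released. Never touch the key with the gripper itself, and leave the tape roll beside it, the binder clip and the tray where they stand.

Things in the scene. Friction and masses are not known exactly. Their poses are not given: they have to be found in the camera images.
- shelf: Clear acrylic desk shelf, fixed; origin: centre of its footprint on the desk. 175 mm deep (x), 250 wide (y), 66 tall, of 6 mm sheet: top, two side walls and a back wall at +x; open only at the mouth, x = -87 mm. The gap inside is 238 mm wide, 169 deep, 60 high, floored by the desk. On top, at x 5 to 70 mm, y -120 to -70, a fixed tally counter, 23 mm tall. Files 0.32 m tall stand behind it.
- reacher: Pistol-grip pick-up reacher, 0.12 kg, on its side on the desk. Origin: on its underside below the middle of the grip; x along the tube to the jaws, y left, z up. Handle: x -27 to -3 mm (butt below y -38: -30 to 0), y -50 to 32, z 0 to 36. Housing: x -50 to 55, y 32 to 59, z 2 to 34. Tube: 14 mm thick, at y 45, z 18. Whole tool: x -50 to 219, y -50 to 85.
- reacher_trigger (a joint): Trigger travel to the handle, m: 0 free, 0.016 fully squeezed. Spring 13 N rising to 17 N, about 7 N more with the key in the jaws. The jaws close with it (30 rad/m, springy): about 0.010 shuts them on the float, the rest presses harder (to 2 or 3 N); squeeze fully. As an even gripper squeezes, the tool shifts forward (its x) by half the travel.
- reacher_grip (a point): Grasp point (reacher frame 0, 0, 18 mm; same axes): middle between the back of the handle and the front of the trigger bar (x 15 to 27 mm, y -32 to 28, z 3 to 33). Grip both together from above, fingers closing along x: 54 mm wide free, 38 fully squeezed; squeezed lightly to 51 or 52 mm the tool is carried with its jaws 55 mm open.
- reacher_jaw_left: Left jaw (+y side), swings in the plane of the desk; origin at its pin (reacher frame 158, 55, 14.5 mm), same axes when open. Open jaws: 62 mm between the pads at the tips, 80 mm over the outsides; tips 61 mm ahead of the pins.
- reacher_jaw_right: Right jaw (-y side), mirror of the left; origin at its pin (reacher frame 158, 35, 14.5 mm). Middle between the jaw pads: reacher frame 205, 45, 12 mm; the pads cover 16 mm before and behind it and z 1.5 to 23.5 mm, so the tool works 0 to 4 mm above the desk.
- key: Locker key to fetch: red oval float, 24 mm wide, 54 long, 11 thick, with a metal key on one end; 89 mm in all, 22 g. Origin: on its underside, middle of the whole length; y along it to the metal key. Middle of the float: y = -17 mm; grip it there across x. Starts in the left or right half of the gap, 75 to 100 mm inside, float to the mouth, turned up to 0.4 rad from the shelf's x.
- key_tray: Clear plastic tray standing loose on top of the shelf, 143 mm long (x), 78 wide (y), 30 high, open above; inside 136 by 70 mm, floor 2 mm thick. Origin: centre of its underside. Its rim is 97 mm above the desk.
- tape_roll: Roll of clear tape lying flat under the shelf in the other half of the gap, 72 mm across, 18 mm high; origin at the middle of its underside. Leave it there.
- binder_clip: Black binder clip standing on the desk just in front of the foot of the shelf's -y side wall, 22 by 32 mm, 45 mm tall; origin at the middle of its foot. Leave it there.

How it is judged (in metres and radians):
On the way, in this order (a step that is already met when the one before it is completed fails the run):
1. the key is gripped between both jaws by the squeezed trigger while it is still under the shelf (contact force between each of reacher_jaw_left, reacher_jaw_right and key above 0.4 N and value of joint reacher_trigger above 0.005 m and x of key in the frame of shelf above -0.06 m and height (world z) of key below 0.045 m), for 0.2 s.
2. the key hangs in the jaws, out of the gap and clear of the desk (contact force between each of reacher_jaw_left, reacher_jaw_right and key above 0.4 N and value of joint reacher_trigger above 0.005 m and height (world z) of key above 0.02 m and (x of key in the frame of shelf below -0.1 m or height (world z) of key above 0.075 m)), for 0.1 s.
At the end, for the whole second after the job is handed in: The key lies at rest inside the tray, below its rim; the tray still stands level on the shelf; the reacher lies flat (within 0.1 rad, 8 mm) and still on the desk, trigger released (under 2 mm), not touching the key (x of key in the frame of key_tray between -0.072 and 0.072 m and y of key in the frame of key_tray between -0.042 and 0.042 m and z of key in the frame of key_tray between -0.005 and 0.028 m and angle between each of key_tray, reacher's own z axis and vertical below 0.1 rad and height (world z) of key_tray above 0.06 m and linear speed of each of key, reacher below 0.03 m/s and contact force between reacher and key below 0.05 N and height (world z) of reacher between -0.006 and 0.008 m and value of joint reacher_trigger below 0.002 m).
It fails at once if the gripper or arm touches the key (contact force between any of the fingers, the arm and key above 0.2 N).
It fails at once if the key falls freely by more than about 8 cm or is flung (faster than 1.3 m/s) (linear speed of key above 1.3 m/s).
It fails at once if the tape roll or the binder clip is shoved by more than 25 mm, or the clip is knocked over (distance of any of tape_roll, binder_clip from where it was at the start of the episode above 0.025 m or angle between binder_clip's own z axis and vertical above 0.6 rad).
It fails at once if the tray is shoved by more than 25 mm or tipped (distance of key_tray from where it was at the start of the episode above 0.025 m or angle between key_tray's own z axis and vertical above 0.4 rad).
It also fails if it takes over 61 s, if anything falls off the work surface, if the arm or the gripper's body presses on something with over 40 N, if the wrist force passes 120 N, or if a joint passes its speed limit or range.

## Working session

There is one attempt and no reset: what is moved stays moved. The work goes in short steps, Python scripts to look and compute and a tool call to move; the robot and the scene stay as the last step left them, time stands still between calls to the robot, and variables do not carry over. Pictures are saved under pics/ and viewed, at most 10 in all, crops included, and the job is handed in when it is done.

Besides the shell and the picture viewer there is one more tool, called after ">>>" as name(argument=value, ...) on one line, values as JSON. drive_tool: Moves the arm, as the interface text tells. Its arguments: {"type":"object","properties":{"rows":{"type":"array","items":{"type":"array","items":{"type":"number"}}},"force":{"type":"number"}},"required":["rows"]}

```bash
mkdir -p pics
cat > h.py <<'E'
import numpy as np, cv2
from workcell import env
def grab(n,fn=None):
    im,d=env.grab_frame(n)
    if fn: cv2.imwrite('pics/'+fn,im[:,:,::-1])
    return im,d
def proj(n,p):
    c=env.camera_params(n);K=np.array(c['intrinsics']);R=np.array(c['orientation']);t=np.array(c['position'])
    q=(np.atleast_2d(p)-t)@R@K.T
    return q[:,:2]/q[:,2:]
def ray(n,px,z):
    c=env.camera_params(n);K=np.array(c['intrinsics']);R=np.array(c['orientation']);t=np.array(c['position'])
    px=np.atleast_2d(np.array(px,float)); d=np.c_[px,np.ones(len(px))]@np.linalg.inv(K).T@R.T
    return t+d*((z-t[2])/d[:,2])[:,None]
def cloud(n,d):
    c=env.camera_params(n);K=np.array(c['intrinsics']);R=np.array(c['orientation']);t=np.array(c['position'])
    v,u=np.mgrid[:480,:640]; q=np.stack([u,v,np.ones_like(u)],-1)@np.linalg.inv(K).T*d[...,None]
    return q@R.T+t
E
python3 - <<'E'
from h import *
for n in ['scene','top']:
    im,d=grab(n,n+'0.png'); np.savez(n+'0.npz',im=im,d=d)
    P=cloud(n,d)
    print(n,np.array(env.camera_params(n)['position']).round(3))
    for t in ['shelf','reacher','reacher_trigger','reacher_jaw_left','reacher_jaw_right','key','key_tray','tape_roll','binder_clip']:
        r=env.spot_in(n,t)
        for q in r[:2]:
            u,v=map(int,q['point']); print(t,q['point'],round(q['score'],2),P[v,u].round(3))
E
```

```text
scene [ 0.048 -0.654  0.506]
shelf [304.6, 215.0] 0.65 [0.499 0.027 0.066]
reacher [414.8, 335.5] 0.91 [ 0.46  -0.287  0.032]
reacher [253.0, 207.2] 0.55 [0.443 0.106 0.067]
reacher_trigger [420.2, 313.5] 0.62 [ 0.498 -0.26   0.033]
reacher_jaw_left [293.6, 344.5] 0.73 [ 0.333 -0.186  0.013]
reacher_jaw_right [297.8, 319.3] 0.64 [ 0.369 -0.142  0.01 ]
reacher_jaw_right [417.8, 312.5] 0.45 [ 0.499 -0.253  0.03 ]
key [413.6, 336.2] 0.32 [ 0.459 -0.286  0.03 ]
key_tray [255.9, 203.2] 0.63 [0.452 0.115 0.068]
tape_roll [308.1, 238.7] 0.54 [0.511 0.034 0.012]
binder_clip [374.6, 252.8] 0.73 [ 0.572 -0.077  0.014]
top [ 0.345 -0.083  0.923]
shelf [249.9, 231.6] 0.97 [0.515 0.058 0.065]
reacher [422.3, 256.8] 0.67 [ 0.484 -0.27  -0.003]
reacher [378.1, 334.1] 0.52 [ 0.334 -0.181  0.022]
reacher_trigger [376.3, 334.0] 0.74 [ 0.334 -0.177  0.021]
reacher_trigger [419.8, 245.3] 0.61 [ 0.499 -0.258  0.034]
reacher_jaw_left [375.7, 334.9] 0.71 [ 0.334 -0.175  0.021]
reacher_jaw_right [356.7, 310.1] 0.64 [ 0.377 -0.14   0.02 ]
key_tray [228.4, 270.0] 0.96 [0.443 0.091 0.07 ]
tape_roll [324.3, 203.1] 0.7 [ 0.582 -0.078  0.017]
binder_clip [325.2, 203.0] 0.63 [ 0.582 -0.08   0.02 ]
```

View pics/top0.png

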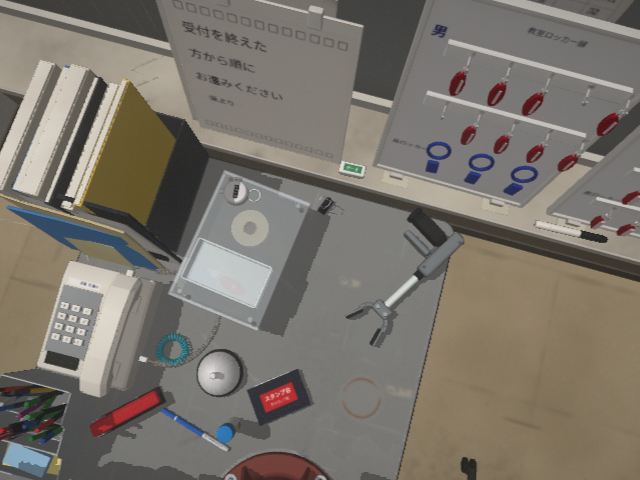

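View pics/scene0.png

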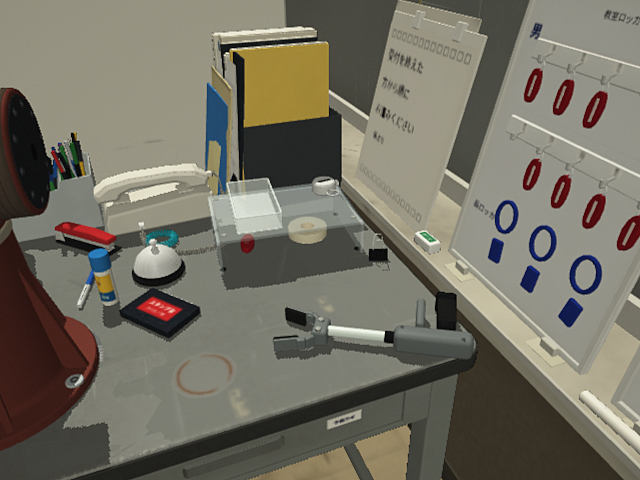

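Run:
```python
from h import *
D=np.load('top0.npz');im,d=D['im'],D['d'];P=cloud('top',d)
def rect(m,name):
    p=P[m][:,:2].astype(np.float32); r=cv2.minAreaRect(p); print(name,m.sum(),np.round(r[0],4),np.round(r[1],4),round(r[2],2)); print(cv2.boxPoints(r).round(3).tolist())
reg=np.zeros((480,640),bool);reg[160:340,155:318]=1
z=P[...,2]
def big(m):
    n,l,s,_=cv2.connectedComponentsWithStats(m.astype(np.uint8));k=1+np.argmax(s[1:,4]);return l==k
rect(big(reg&(z>.055)&(z<.08)),'shelf'); rect(big(reg&(z>.092)&(z<.105)),'tray')
reg2=np.zeros((480,640),bool);reg2[200:350,340:470]=1
m=big(reg2&(z>.006)&(z<.06)); rect(m,'reacher'); print(np.histogram(z[m],8))
mm=big(reg2&(z>.028)); rect(mm,'housing')
mt=m&(d>0)
# red
for n in ['top','scene']:
    D=np.load(n+'0.npz');a=D['im'].astype(int);R=(a[...,0]-np.maximum(a[...,1],a[...,2])>14)
    g=np.zeros_like(R)
    if n=='top': g[260:320,170:290]=1
    else: g[225:262,215:290]=1
    R&=g; R=big(R)
    v,u=np.nonzero(R); p=ray(n,np.c_[u,v],.011); c=p.mean(0)[:2]; print(n,'red',R.sum(),u.mean(),v.mean(),c, 'desk depth', P[v[0],u[0]] if n=='top' else cloud('scene',D['d'])[v,u].mean(0)); w,V=np.linalg.eigh(np.cov(p[:,:2].T)); print(4*np.sqrt(w),V[:,1])
a=np.load('top0.npz')['im'];b=np.load('scene0.npz')['im']
x=cv2.resize(a[160:340,155:335],(600,600),interpolation=2)
cv2.imwrite('pics/c1.png',x[:,:,::-1])
cv2.imwrite('pics/c2.png',cv2.resize(a[200:350,335:475],(560,600),interpolation=2)[:,:,::-1])
cv2.imwrite('pics/c3.png',cv2.resize(b[170:290,200:400],(800,480),interpolation=2)[:,:,::-1])
```

```text
shelf 8851 [0.4853 0.0739] [0.1759 0.2504] 69.07
[[0.3370000123977661, 0.035999998450279236], [0.5709999799728394, -0.05299999937415123], [0.6340000033378601, 0.11100000143051147], [0.4000000059604645, 0.20100000500679016]]
tray 573 [0.4365 0.09  ] [0.1437 0.0782] 68.36
[[0.37400001287460327, 0.03799999877810478], [0.44600000977516174, 0.008999999612569809], [0.49900001287460327, 0.1420000046491623], [0.4269999861717224, 0.17100000381469727]]
reacher 2747 [ 0.4487 -0.2181] [0.1116 0.2683] 48.56
[[0.3109999895095825, -0.17100000381469727], [0.5120000243186951, -0.3490000069141388], [0.5860000252723694, -0.26499998569488525], [0.38499999046325684, -0.08799999952316284]]
(array([ 49,  53, 138, 620, 378, 547, 817, 145]), array([0.00601362, 0.01048163, 0.01494965, 0.01941766, 0.02388568,
       0.02835369, 0.03282171, 0.03728973, 0.04175774]))
housing 1318 [ 0.429  -0.2155] [0.1127 0.292 ] 53.39
[[0.27799999713897705, -0.17399999499320984], [0.5130000114440918, -0.3479999899864197], [0.5799999833106995, -0.25699999928474426], [0.3449999988079071, -0.08299999684095383]]Traceback (most recent call last):
  File "<stdin>", line 20, in <module>
  File "<stdin>", line 8, in big
    return _wrapfunc(a, 'argmax', axis=axis, out=out, **kwds)
    return bound(*args, **kwds)
ValueError: attempt to get argmax of an empty sequence
```

Run:
```python
from h import *
from scipy.optimize import minimize
def big(m):
    n,l,s,_=cv2.connectedComponentsWithStats(m.astype(np.uint8));k=1+np.argmax(s[1:,4]);return l==k
D=np.load('top0.npz');im,d=D['im'],D['d'];P=cloud('top',d);z=P[...,2]
reg2=np.zeros((480,640),bool);reg2[200:350,340:470]=1
m=reg2&(P[...,0]>.3)&(P[...,0]<.62)&(P[...,1]<-.06)
obs=m&big(m&(z>.008)&(z<.06)); 
# boxes x0,x1,y0,y1,ztop
B=[(-30,0,-50,-38,36),(-27,-3,-38,32,36),(-50,55,32,59,34),(55,158,38,52,25),(15,27,-32,28,33)]
v,u=np.nonzero(m);Q=np.stack([u,v],1)
def ras(t,S=4):
    x,y,a=t;c,s=np.cos(a),np.sin(a);I=np.zeros((150*S,130*S),np.uint8)
    for x0,x1,y0,y1,h in B:
        pts=[]
        for zz in (0.004,h/1000):
            q=np.array([[x0,y0],[x1,y0],[x1,y1],[x0,y1]])/1000
            w=np.c_[x+c*q[:,0]-s*q[:,1],y+s*q[:,0]+c*q[:,1],np.full(4,zz)]
            pts.append(proj('top',w))
        p=(np.vstack(pts[1:])-[340,200]+.5)*S
        cv2.fillConvexPoly(I,cv2.convexHull(p.astype(np.float32)).astype(np.int32),255)
    return cv2.resize(I,(130,150),interpolation=cv2.INTER_AREA)/255.
O=obs[200:350,340:470].astype(float)
vv,uu=np.mgrid[200:350,340:470]
def cost(t,full=0):
    M=ras(t);c,s=np.cos(t[2]),np.sin(t[2])
    X=c*(P[200:350,340:470,0]-t[0])+s*(P[200:350,340:470,1]-t[1])
    W=X<0.14
    return (np.abs(M-O)*W).sum()
best=None
for a in np.radians([132,137,142]):
  for x,y in [(0.5,-.26),(.51,-.25),(.49,-.27)]:
    r=minimize(cost,[x,y,a],method='Nelder-Mead',options=dict(initial_simplex=np.array([[x,y,a],[x+.02,y,a],[x,y+.02,a],[x,y,a+.1]]),xatol=1e-5,fatol=.1))
    if best is None or r.fun<best.fun:best=r
t=best.x;print('reacher',t[:2].round(4),np.degrees(t[2]).round(2),best.fun,O.sum())
c,s=np.cos(t[2]),np.sin(t[2])
fw=lambda p:np.array([t[0]+c*p[0]-s*p[1],t[1]+s*p[0]+c*p[1]])
print('jaws mid',fw((.205,.045)))
for n in ['top','scene']:
    a=np.load(n+'0.npz')['im'].astype(int)
    sub=a[270:300,215:250] if n=='top' else a[232:255,235:262]
    r=sub[...,0]-np.maximum(sub[...,1],sub[...,2]); print(n,r.max(),np.argwhere(r>.5*r.max()).mean(0))
a=im.copy()
M=(ras(t)>.5).astype(np.uint8);cs,_=cv2.findContours(M,0,2)
c2=cv2.resize(a[200:350,340:470],(520,600),interpolation=2);cv2.drawContours(c2,[k*4 for k in cs],-1,(255,0,0),1)
b=np.load('scene0.npz')['im']
c1=cv2.resize(a[160:340,155:335],(600,600),interpolation=2)
cv2.imwrite('pics/c1.png',c1[:,:,::-1]);cv2.imwrite('pics/c2.png',c2[:,:,::-1])
cv2.imwrite('pics/c3.png',cv2.resize(b[170:290,200:400],(800,480),interpolation=2)[:,:,::-1])
```

```text
Traceback (most recent call last):
  File "h.py", line 8, in proj
    c=env.camera_params(n);K=np.array(c['intrinsics']);R=np.array(c['orientation']);t=np.array(c['position'])
ValueError: time passes only in moves, steps and waits
```

```bash
python3 - <<'E'
s=open('h.py').read()
s=s.replace("env.camera_params(n)","cp(n)")
s=s.replace("def grab(","_c={}\ndef cp(n):\n    if n=='wrist': return env.camera_params(n)\n    if n not in _c: _c[n]=env.camera_params(n)\n    return _c[n]\ndef grab(",1)
open('h.py','w').write(s)
E
cat > fit.py <<'E'
from h import *
from scipy.optimize import minimize
def big(m):
    n,l,s,_=cv2.connectedComponentsWithStats(m.astype(np.uint8));k=1+np.argmax(s[1:,4]);return l==k
D=np.load('top0.npz');im,d=D['im'],D['d'];P=cloud('top',d);z=P[...,2]
m=np.zeros((480,640),bool);m[200:350,340:470]=1
m&=(P[...,0]>.3)&(P[...,0]<.62)&(P[...,1]<-.06)
obs=big(m&(z>.008)&(z<.06)); 
B=[(-30,0,-50,-38,36),(-27,-3,-38,32,36),(-50,55,32,59,34),(55,158,38,52,25),(15,27,-32,28,33)]
def ras(t,S=4):
    x,y,a=t;c,s=np.cos(a),np.sin(a);I=np.zeros((150*S,130*S),np.uint8)
    for x0,x1,y0,y1,h in B:
        q=np.array([[x0,y0],[x1,y0],[x1,y1],[x0,y1]])/1000
        w=np.c_[x+c*q[:,0]-s*q[:,1],y+s*q[:,0]+c*q[:,1],np.full(4,h/1000)]
        cv2.fillConvexPoly(I,((proj('top',w)-[340,200]+.5)*S).astype(np.int32),255)
    return cv2.resize(I,(130,150),interpolation=cv2.INTER_AREA)/255.
O=obs[200:350,340:470].astype(float);PP=P[200:350,340:470]
def cost(t):
    X=np.cos(t[2])*(PP[...,0]-t[0])+np.sin(t[2])*(PP[...,1]-t[1])
    return (np.abs(ras(t)-O)*(X<.14)).sum()
best=None
for a in np.radians([132,140]):
  for x,y in [(0.5,-.26),(.53,-.27)]:
    r=minimize(cost,[x,y,a],method='Nelder-Mead',options=dict(initial_simplex=np.array([[x,y,a],[x+.02,y,a],[x,y+.02,a],[x,y,a+.1]]),xatol=1e-5,fatol=.1))
    if best is None or r.fun<best.fun:best=r
t=best.x;print('reacher',t[:2].round(4),np.degrees(t[2]).round(2),best.fun,O.sum())
c,s=np.cos(t[2]),np.sin(t[2])
print('jaws mid',t[0]+c*.205-s*.045,t[1]+s*.205+c*.045)
for n in ['top','scene']:
    a=np.load(n+'0.npz')['im'].astype(int)
    o=(270,215) if n=='top' else (232,235)
    sub=a[o[0]:o[0]+30,o[1]:o[1]+35] if n=='top' else a[232:255,235:262]
    r=sub[...,0]-np.maximum(sub[...,1],sub[...,2]); q=np.argwhere(r>.5*r.max())+o
    p=ray(n,q[:,::-1],.008); w,V=np.linalg.eigh(np.cov(p[:,:2].T))
    print(n,r.max(),len(q),q.mean(0),p.mean(0).round(4),4*np.sqrt(w),V[:,1])
a=im.copy()
cs,_=cv2.findContours((ras(t)>.5).astype(np.uint8),0,2)
c2=cv2.resize(a[200:350,340:470],(520,600),interpolation=2);cv2.drawContours(c2,[k*4 for k in cs],-1,(255,0,0),1)
b=np.load('scene0.npz')['im']
c1=cv2.resize(a[160:340,155:335],(600,600),interpolation=2)
cv2.imwrite('pics/c1.png',np.hstack([c1[200:600:,:400][:,:,::-1],c2[:400:,:400][:,:,::-1]]))
cv2.imwrite('pics/c3.png',cv2.resize(b[170:290,200:400],(800,480),interpolation=2)[:,:,::-1])
E
python3 fit.py
```

```text
reacher [ 0.5166 -0.2679] 132.97 324.6823529411765 2730.0
jaws mid 0.3439067241644835 -0.14853770629252244
top 7 186 [285.44623656 232.54301075] [0.4206 0.0939 0.008 ] [0.02237716 0.05073935] [0.59066044 0.80692022]
scene 90 195 [243.27692308 246.91794872] [0.4164 0.0909 0.008 ] [0.02374541 0.06594137] [0.51089158 0.85964516]
```

View pics/c1.png

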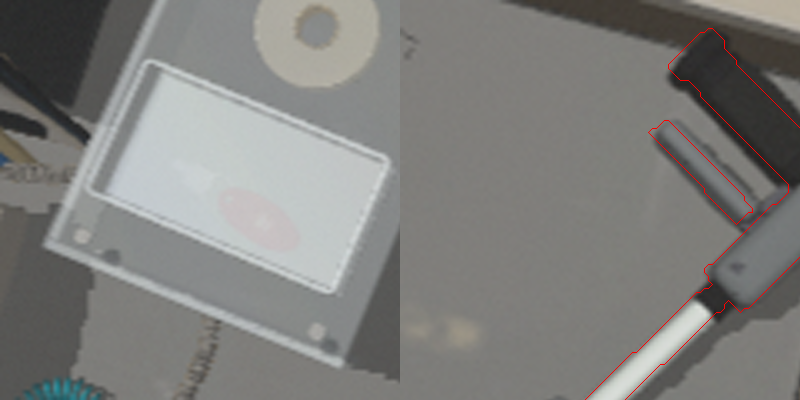

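View pics/c3.png

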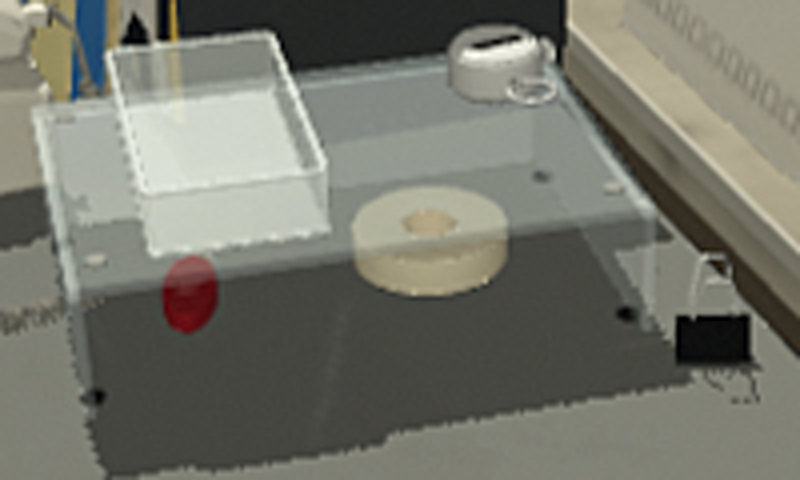

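```bash
cat >> h.py <<'E'
def yawR(a):  # tool pointing down, tool y axis at world angle a (deg)
    a=np.radians(a);y=np.array([np.cos(a),np.sin(a),0]);z=np.array([0,0,-1.]);return np.stack([np.cross(y,z),y,z],1)
def row(p,a):
    from scipy.spatial.transform import Rotation as Ro
    s=env.sense();R=np.array(s['tcp_rot']);t=R.T@(np.array(p)-s['ee_pos'])*1000
    return t.round(1).tolist()+Ro.from_matrix(R.T@yawR(a)).as_rotvec(degrees=True).round(2).tolist()
E
python3 - <<'E'
from h import *
s=env.sense();print(s['time'],np.array(s['tcp_rot']).round(3).tolist(),s['grip_width'])
print(row([.5166,-.2679,.22],133),row([.5166,-.2679,.22],-47))
P=cloud('top',np.load('top0.npz')['d'])
c=env.camera_params('wrist');R=np.array(s['tcp_rot']);print('cam in tool',R.T@(np.array(c['position'])-s['ee_pos']),(R.T@c['orientation']).round(2).tolist())
m=(P[...,0]>.48)&(P[...,0]<.75)&(P[...,1]>-.36)&(P[...,1]<-.15)
for x in np.arange(.5,.74,.02):
  print(round(x,2),[ (round(float(np.max(P[...,2][q])),3) if (q:=m&(abs(P[...,0]-x)<.01)&(abs(P[...,1]-y)<.01)).any() else None) for y in np.arange(-.36,-.15,.03)])
E
```

```text
1.0 [[-0.973, 0.232, -0.0], [0.232, 0.973, -0.0], [0.0, -0.0, -1.0]] 1.0023369097199772
[-564.6, -665.9, 25.3, -0.01, -0.0, -56.4] [-564.6, -665.9, 25.3, -0.0, 0.01, 123.6]
cam in tool [ 0.06492555 -0.00016252 -0.12909689] [[-0.0, -0.97, -0.26], [1.0, -0.0, -0.0], [0.0, -0.26, 0.97]]
0.5 [None, 0.038, 0.038, 0.035, 0.035, 0.002, 0.005]
0.52 [None, 0.038, 0.04, 0.041, 0.035, 0.004, 0.004]
0.54 [None, 0.004, 0.037, 0.04, 0.034, 0.003, 0.005]
0.56 [0.034, 0.036, 0.033, 0.04, 0.038, 0.003, 0.004]
0.58 [0.027, 0.029, 0.036, 0.036, 0.034, 0.004, 0.004]
0.6 [0.103, 0.079, 0.03, 0.03, 0.033, 0.036, 0.035]
0.62 [0.26, 0.167, 0.082, 0.1, 0.031, 0.036, 0.029]
0.64 [0.36, 0.268, 0.263, 0.17, 0.112, 0.06, 0.041]
0.66 [0.373, 0.37, 0.361, 0.361, 0.323, 0.167, 0.139]
0.68 [0.443, 0.443, 0.384, 0.375, 0.334, 0.261, 0.248]
0.7 [0.442, 0.443, 0.444, 0.444, 0.404, 0.364, 0.321]
0.72 [0.437, 0.429, 0.442, 0.441, 0.437, 0.425, 0.302]
```

>>> drive_tool(rows=[[-47,-55,0,0,0,0,0.55],[-94,-111,0,0,0,0,0.55],[-141,-166,0,0,0,-9,0.55],[-188,-222,0,0,0,-18,0.55],[-235,-277,0,0,0,-27,0.55],[-282,-333,0,0,0,-36,0.55],[-329,-388,0,0,0,-45,0.55],[-376,-444,0,0,0,-56.4,0.55],[-423,-499,0,0,0,-56.4,0.55],[-470,-555,0,0,0,-56.4,0.55],[-517,-610,0,0,0,-56.4,0.55],[-564,-666,10,0,0,-56.4,0.55]])

```text
time: 2.5
ee_pos: [0.4258, -0.0875, 0.2434]
tcp_rot: [[-0.732, -0.682, 0.001], [-0.682, 0.732, -0.0], [-0.001, -0.001, -1.0]]
wrist_force: [1.8, 2.2, 0.2]
grip_width: 0.776
finger_force: 0.0
```

Run:
```python
from h import *
s=env.sense();print(row([.5166,-.2679,.235],133),s['joint_positions'],np.abs(s['qvel']).max())
```

```text
[56.6, -193.9, 8.5, -0.06, 0.04, -0.03] [-2.12695992e+01  6.83543866e+00 -2.16578267e+01  6.14361040e+01
  1.44299935e-02 -6.42422376e+01] 49.26126917756639
```

>>> drive_tool(rows=[[14,-48,2,0,0,0,0.55],[28,-96,4,0,0,0,0.55],[42,-144,6,0,0,0,0.55],[56,-180,8,0,0,0,0.55],[56,-180,8,0,0,0,0.55],[56,-180,8,0,0,0,0.55]])

```text
time: 3.25
ee_pos: [0.5064, -0.2545, 0.2348]
tcp_rot: [[-0.731, -0.682, -0.001], [-0.682, 0.731, 0.001], [0.0, 0.001, -1.0]]
wrist_force: [0.2, 0.3, -0.2]
grip_width: 0.773
finger_force: 0.0
```

```bash
cat > wl.py <<'E'
from h import *
s=env.sense();C=env.camera_params('wrist');im,d=grab('wrist','w1.png');np.savez('w1.npz',im=im,d=d,**{k:np.array(C[k]) for k in('intrinsics','position','orientation')})
print(s['ee_pos'],np.abs(s['qvel']).max())
E
python3 wl.py
python3 - <<'E'
from h import *
import h
D=np.load('w1.npz');h._c['w']=D
P=cloud('w',D['d']);z=P[...,2]
# heightmap 1 mm
x0,y0=.40,-.38
H=np.full((240,240),-1.);i=((P[...,0]-x0)*1000).astype(int);j=((P[...,1]-y0)*1000).astype(int)
ok=(i>=0)&(i<240)&(j>=0)&(j<240)&(D['d']>0);np.maximum.at(H,(i[ok],j[ok]),z[ok]);np.save('H.npy',H)
G=np.zeros((240,240,3),np.uint8);G[...]=np.clip(H*1000*5,0,255)[...,None];G[H<0]=(60,0,0)
G=G[::-1,::-1]
big=cv2.resize(G,(480,480),interpolation=0)
im=cv2.resize(D['im'],(320,240))[:,:,::-1]
o=np.zeros((480,800,3),np.uint8);o[:,:480]=big;o[:240,480:]=im
cv2.imwrite('pics/hm.png',o)
E
```

```text
[ 0.50641684 -0.25446689  0.23476761] 0.9580678371993535
```

View pics/hm.png

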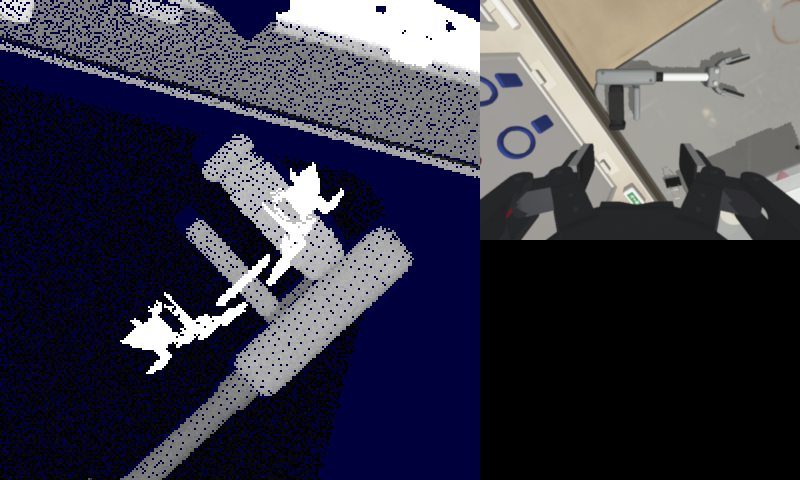

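```bash
cat > fit2.py <<'E'
from h import *
from scipy.optimize import minimize
H=np.load('H.npy');x0,y0=.40,-.38
H=cv2.dilate(H.astype(np.float32),np.ones((2,2)))
X,Y=np.meshgrid(x0+(np.arange(240)+.5)/1000,y0+(np.arange(240)+.5)/1000,indexing='ij')
O=(H>.014)&(H<.045)
B=[(-30,0,-50,-38),(-27,-3,-38,32),(-50,55,32,59),(55,150,38,52),(15,27,-32,28)]
ign=cv2.dilate(((H>.05)).astype(np.uint8),np.ones((9,9)))>0
ledge=Y>-10
def loc(t):
    c,s=np.cos(t[2]),np.sin(t[2]);return c*(X-t[0])+s*(Y-t[1]),-s*(X-t[0])+c*(Y-t[1])
def cost(t):
    x,y=loc(t);M=np.zeros_like(x)
    f=lambda v:np.clip(v*1000+.5,0,1)
    for a,b,c,d in B: M=np.maximum(M,f(x-a/1e3)*f(b/1e3-x)*f(y-c/1e3)*f(d/1e3-y))
    w=(~ign)&(x>-.06)&(x<.14)&(y>-.06)&(y<.07)
    w&=~((x<-.0)&(y<-.052))
    return (np.abs(M-O)*w).sum()
best=None
for a in np.radians([133,136]):
    i=np.array([.5166,-.2679,a]);r=minimize(cost,i,method='Nelder-Mead',options=dict(initial_simplex=i+np.array([[0,0,0],[.006,0,0],[0,.006,0],[0,0,.04]]),xatol=1e-5,fatol=.5))
    if best is None or r.fun<best.fun:best=r
t=best.x;print(t[:2].round(4),np.degrees(t[2]).round(2),best.fun)
x,y=loc(t)
tall=(H>.012)&(y<.02)&(y>-.05)&(x<-.03)
print('obstacle behind handle: x max by y band',[(k,float(x[tall&(abs(y*1000-k)<5)].max().round(4)) if (tall&(abs(y*1000-k)<5)).any() else None) for k in(-40,-20,-10,0,10,20)])
for (a,b,c,d) in B: 
    m=(x>a/1e3)&(x<b/1e3)&(y>c/1e3)&(y<d/1e3)&O; print(m.sum(),np.median(H[m]).round(4))
print(row([*t[:2],.10],np.degrees(t[2])))
E
python3 fit2.py
```

```text
[ 0.519 -0.272] 132.86 1021.640524140692
obstacle behind handle: x max by y band [(-40, -0.0302), (-20, -0.0313), (-10, -0.03), (0, -0.0303), (10, -0.0306), (20, -0.0791)]
342 0.0362
1203 0.0377
2803 0.0347
1003 0.0249
642 0.0336
[3.0, -21.7, 135.0, 0.04, 0.0, 0.17]
```

```bash
cat >> fit2.py <<'E'
print('---')
def edges(v,m):
    h,e=np.histogram(v[m]*1000,np.arange(-70,100,1));n=h>.4*np.percentile(h[h>0],90);i=np.nonzero(n)[0];print(e[i[0]],e[i[-1]]+1)
for nm,v,m in [('handle -27,-3',x,(y>-.035)&(y<-.015)&(x<.008)&(x>-.05)),('trig 15,27',x,(y>-.03)&(y<-.015)&(x>.008)&(x<.05)),('housing 32 59',y,(x>-.02)&(x<-.005)&(y>.03) ),('housing 32 59',y,(x>.03)&(x<.05)&(y>.02)),('hous x',x,(y>.035)&(y<.055)&(H>.03)),('tube 38 52',y,(x>.08)&(x<.12)),('butt y',y,(x>-.028)&(x<-.005))]:
    print(nm,end=' ');edges(v,m&O&(abs(x)<.13)&(y>-.07)&(y<.08))
E
python3 fit2.py | sed '1,/---/d'
```

```text
handle -27,-3 -29 -2
trig 15,27 14 27
housing 32 59 30 60
housing 32 59 31 59
hous x -50 54
tube 38 52 37 53
butt y -51 60
```

>>> drive_tool(rows=[[3,-21.7,40,0,0,0,0.55],[3,-21.7,90,0,0,0,0.55],[3,-21.7,140,0,0,0,0.55],[3,-21.7,175,0,0,0,0.55],[3,-21.7,200,0,0,0,0.55],[3,-21.7,217,0,0,0,0.55],[3,-21.7,217,0,0,0,0.55]], force=30)

```text
time: 4.18
ee_pos: [0.5189, -0.272, 0.0175]
tcp_rot: [[-0.731, -0.683, -0.001], [-0.683, 0.731, 0.001], [0.0, 0.002, -1.0]]
wrist_force: [0.4, -0.7, 0.4]
grip_width: 0.777
finger_force: 0.0
```

>>> drive_tool(rows=[[0,0,0,0,0,0,0.3],[0,0,0,0,0,0,0.21],[0,0,0,0,0,0,0.21],[0,0,0,0,0,0,0.21]], force=30)

```text
time: 4.68
ee_pos: [0.5207, -0.2738, 0.0195]
tcp_rot: [[-0.731, -0.682, 0.003], [-0.682, 0.731, -0.002], [-0.001, -0.003, -1.0]]
wrist_force: [0.6, -0.4, 7.0]
grip_width: 0.611
finger_force: 14.4
```

>>> drive_tool(rows=[[0,0,-15,0,0,0,0.21],[0,0,-35,0,0,0,0.21],[0,0,-60,0,0,0,0.21],[0,0,-80,0,0,0,0.21],[0,0,-80,0,0,0,0.21]])

```text
time: 5.3
ee_pos: [0.5204, -0.2736, 0.1001]
tcp_rot: [[-0.731, -0.682, 0.003], [-0.682, 0.731, -0.002], [-0.001, -0.003, -1.0]]
wrist_force: [0.1, 0.0, -1.8]
grip_width: 0.61
finger_force: 13.5
```

Run:
```python
from h import *
print(row([.336,-.2512,.098],69.07))
im,d=grab('scene','s2.png');P=cloud('scene',d)
for t in ['reacher_jaw_left','reacher_jaw_right','reacher']:
    for q in env.spot_in('scene',t)[:1]:
        u,v=map(int,q['point']);print(t,q['score'],q['point'],P[v,u].round(3))
```

```text
[119.6, 142.1, 1.6, -0.14, 0.14, 63.93]
reacher_jaw_left 0.6 [289.6, 296.1] [ 0.332 -0.184  0.093]
reacher 0.75 [420.3, 289.8] [ 0.458 -0.291  0.111]
```

View pics/s2.png

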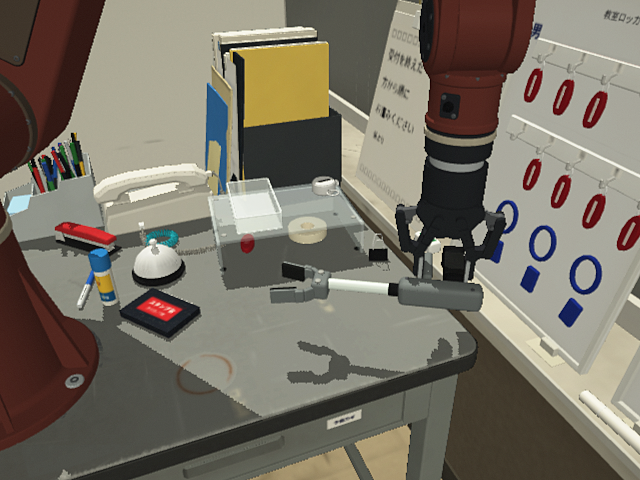

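>>> drive_tool(rows=[[15,18,0,0,0,8,0.21],[30,36,0,0,0,16,0.21],[45,54,0,0,0,24,0.21],[60,72,0,0,0,32,0.21],[75,90,0,0,0,40,0.21],[90,108,0,0,0,48,0.21],[105,126,0,0,0,56,0.21],[119.6,142,0,0,0,63.9,0.21],[119.6,142,0,0,0,63.9,0.21],[119.6,142,0,0,0,63.9,0.21]])

```text
time: 6.75
ee_pos: [0.3357, -0.2509, 0.0979]
tcp_rot: [[-0.935, 0.355, 0.0], [0.355, 0.935, -0.0], [-0.0, 0.0, -1.0]]
wrist_force: [0.1, 0.4, -1.0]
grip_width: 0.607
finger_force: 13.5
```

```bash
cat > jaw.py <<'E'
# fit reacher pose (tube, housing, jaws) in top image while held
from h import *
import sys
from scipy.optimize import minimize
s=env.sense();tcp=np.array(s['ee_pos']);R=np.array(s['tcp_rot']);a=np.degrees(np.arctan2(R[1,1],R[0,1]));print('tcp',tcp.round(4),'yaw',a.round(2),s['grip_width'])
im,d=grab('top',sys.argv[1]);P=cloud('top',d)
c,sn=np.cos(np.radians(a)),np.sin(np.radians(a))
x=c*(P[...,0]-tcp[0])+sn*(P[...,1]-tcp[1]);y=-sn*(P[...,0]-tcp[0])+c*(P[...,1]-tcp[1])
zb=float(sys.argv[2]) # tool origin height guess
m=(x>.085)&(x<.15)&(abs(y-.045)<.02)&(P[...,2]>zb+.012)
k=np.polyfit(x[m],y[m],1);print('tube pts',m.sum(),'y at 120',np.polyval(k,.12),'slope deg',np.degrees(np.arctan(k[0])),'top z',np.percentile(P[m][:,2],[50,95]), 'pitch', np.degrees(np.polyfit(x[m],P[m][:,2],1)[0]))
j=(x>.19)&(x<.24)&(abs(y-.045)<.06)&(P[...,2]>zb+.006)
print('jaws x max',np.percentile(x[j],99),'y',np.percentile(y[j],[1,99]),'z',np.median(P[j][:,2]))
for nm,g in [('L',j&(y>.045)),('R',j&(y<.045))]: print(nm,g.sum(),x[g].mean(),y[g].mean(),np.median(P[g][:,2]))
E
python3 jaw.py t3.png .08
```

```text
tcp [ 0.3357 -0.2509  0.0979] yaw 69.23 0.6066058071584335
tube pts 1297 y at 120 0.04991502859505738 slope deg -13.028999131184978 top z [0.63361143 0.6587607 ] pitch -640.0002338807043
jaws x max 0.2187556129733222 y [0.0115699  0.08012103] z 0.09971574389617455
L 98 0.20439602865298387 0.07358918253481574 0.09953635966541013
R 93 0.2041735715982737 0.017880032478068717 0.10011522334308343
```

>>> drive_tool(rows=[[0,0,25,0,0,0,0.21],[0,0,50,0,0,0,0.21],[0,0,68,0,0,0,0.21],[0,0,75,0,0,0,0.21],[0,15,75,0,0,0,0.21],[0,30,75,0,0,0,0.21],[0,30,75,0,0,0,0.21]])

```text
time: 7.68
ee_pos: [0.3464, -0.2213, 0.0235]
tcp_rot: [[-0.935, 0.354, 0.0], [0.354, 0.935, -0.0], [-0.0, 0.0, -1.0]]
wrist_force: [-0.6, -0.0, -1.3]
grip_width: 0.603
finger_force: 13.5
```

```bash
python3 jaw.py t4.png 0.003
python3 - <<'E'
from h import *
print(np.array(env.sense()['wrist_force']).round(2))
im,d=grab('scene'); cv2.imwrite('pics/s4.png',cv2.resize(im[190:340,190:440],(800,480),interpolation=2)[:,:,::-1])
a=im.astype(int);q=np.argwhere((a[225:262,225:280,0]-np.maximum(a[225:262,225:280,1],a[225:262,225:280,2]))>45)+[225,225]
p=ray('scene',q[:,::-1],.008);print(len(q),p.mean(0))
E
```

```text
tcp [ 0.3464 -0.2213  0.0235] yaw 69.24 0.6030191561618068
tube pts 1994 y at 120 0.0511494930122038 slope deg -11.073883980076333 top z [0.92326457 0.92326457] pitch 345.6655189501803
jaws x max 0.23833548933023047 y [0.01932287 0.10262155] z 0.7788391096615823
L 7470 0.2032621138051397 0.09258733641453602 0.7791463875980544
R 122 0.2170603837928811 0.016910175322412895 0.02723587699464669
[-0.02 -0.22 -1.04]
200 [0.41668029 0.09106069 0.008     ]
```

View pics/s4.png

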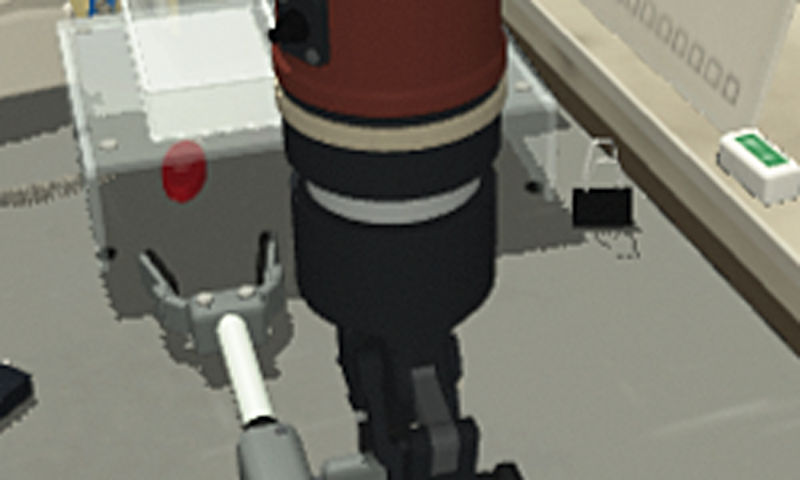

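>>> drive_tool(rows=[[0,15,0,0,0,0,0.21],[0,33,0,0,0,0,0.21],[0,52,0,0,0,0,0.21],[0,71,0,0,0,0,0.21],[0,88,0,0,0,0,0.21],[0,102,0,0,0,0,0.21],[0,109,0,0,0,0,0.21],[0,109,0,0,0,0,0.21]])

```text
time: 8.78
ee_pos: [0.3848, -0.1205, 0.023]
tcp_rot: [[-0.934, 0.356, -0.0], [0.356, 0.934, -0.0], [-0.0, -0.0, -1.0]]
wrist_force: [-1.7, 0.8, -1.2]
grip_width: 0.608
finger_force: 13.5
```

Run:
```python
from h import *
F=np.array([.4195,.093])
def tcp(th,back):
    a=np.radians(th);c,s=np.cos(a),np.sin(a);v=np.array([.2063+back,.045]);return [F[0]-c*v[0]+s*v[1],F[1]-s*v[0]-c*v[1],.0235]
for th in (65,61,57,54.5): print(th,row(tcp(th,.005),th))
im,d=grab('scene'); cv2.imwrite('pics/s5.png',cv2.resize(im[190:340,190:440],(800,480),interpolation=2)[:,:,::-1])
```

```text
65 [14.0, -2.1, -0.5, -0.01, 0.0, 4.15]
61 [29.0, -3.7, -0.5, -0.01, 0.0, 8.15]
57 [44.1, -4.2, -0.5, -0.01, 0.0, 12.15]
54.5 [53.5, -3.9, -0.5, -0.01, 0.0, 14.65]
```

View pics/s5.png

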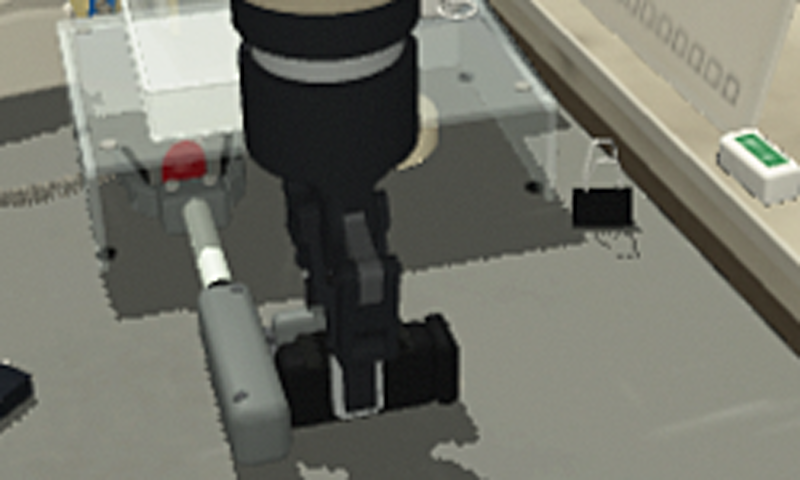

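>>> drive_tool(rows=[[14,-2,0,0,0,4.1,0.21],[29,-3.7,0,0,0,8.2,0.21],[44,-4.2,0,0,0,12.2,0.21],[53.5,-3.9,0,0,0,14.6,0.21],[53.5,-3.9,0,0,0,14.6,0.21],[53.5,-3.9,0,0,0,14.6,0.21]])

```text
time: 9.57
ee_pos: [0.334, -0.1059, 0.0231]
tcp_rot: [[-0.814, 0.58, 0.001], [0.58, 0.814, -0.0], [-0.001, 0.0, -1.0]]
wrist_force: [-0.1, -0.7, -0.3]
grip_width: 0.613
finger_force: 13.5
```

>>> drive_tool(rows=[[0,0,0,0,0,0,0.15],[0,0,0,0,0,0,0.1],[0,0,0,0,0,0,0.05],[0,0,0,0,0,0,0],[0,0,0,0,0,0,-0.08],[0,0,0,0,0,0,-0.2],[0,0,0,0,0,0,-0.5],[0,0,0,0,0,0,-0.5],[0,0,0,0,0,0,-0.5],[0,0,0,0,0,0,-0.5]], force=50)

```text
time: 10.82
ee_pos: [0.3334, -0.1053, 0.023]
tcp_rot: [[-0.814, 0.581, 0.0], [0.581, 0.814, 0.0], [-0.0, 0.0, -1.0]]
wrist_force: [0.2, -0.3, 1.5]
grip_width: 0.433
finger_force: 55.7
```

```bash
cat > red.py <<'E'
from h import *
import sys
im,d=grab('scene','r.png');P=cloud('scene',d);a=im.astype(int)
m=np.zeros((480,640),bool);m[150:330,190:400]=1;m&=(a[...,0]-np.maximum(a[...,1],a[...,2]))>45
m&=(a[...,2]<75)
n,l,s,c=cv2.connectedComponentsWithStats(m.astype(np.uint8))
for k in range(1,n):
    if s[k,4]>15:print(s[k].tolist(),c[k].round(1),np.median(P[l==k],0).round(4))
print(row([.3,.3,.3],54)[:0],env.sense()['wrist_force'])
E
python3 red.py
```

```text
[] [ 0.02516835 -0.22948895  1.56672365]
```

>>> drive_tool(rows=[[0,0,-4,0,0,0,-0.5],[0,-8,-8,0,0,0,-0.5],[0,-22,-10,0,0,0,-0.5],[0,-38,-10,0,0,0,-0.5],[0,-55,-10,0,0,0,-0.5],[0,-73,-10,0,0,0,-0.5],[0,-92,-10,0,0,0,-0.5],[0,-111,-10,0,0,0,-0.5],[0,-130,-12,0,0,0,-0.5],[0,-148,-15,0,0,0,-0.5],[0,-160,-20,0,0,0,-0.5],[0,-165,-26,0,0,0,-0.5]])

```text
time: 12.38
ee_pos: [0.2371, -0.2402, 0.0494]
tcp_rot: [[-0.814, 0.581, -0.0], [0.581, 0.814, -0.0], [0.0, -0.0, -1.0]]
wrist_force: [0.6, 0.4, -0.9]
grip_width: 0.435
finger_force: 52.7
```

>>> drive_tool(rows=[[0,-4,-15,0,0,0,-0.5],[0,-4,-15,0,0,0,-0.5],[0,-4,-15,0,0,0,-0.5]])

```text
time: 12.75
ee_pos: [0.2353, -0.2426, 0.0638]
tcp_rot: [[-0.814, 0.58, 0.0], [0.58, 0.814, 0.0], [-0.0, 0.0, -1.0]]
wrist_force: [0.2, 0.0, -1.8]
grip_width: 0.436
finger_force: 52.7
```

```bash
python3 red.py
python3 - <<'E'
import cv2
im=cv2.imread('pics/r.png');cv2.imwrite('pics/r1.png',cv2.resize(im[190:370,150:450],(800,480),interpolation=2))
E
```

```text
[190, 166, 56, 14, 441] [214.4 173. ] [ 0.2114 -0.276   0.3284]
[190, 180, 66, 53, 2005] [217.5 207.6] [ 0.2118 -0.2736  0.2945]
[] [ 0.77921363  0.58831127 -1.23966475]
```

View pics/r1.png

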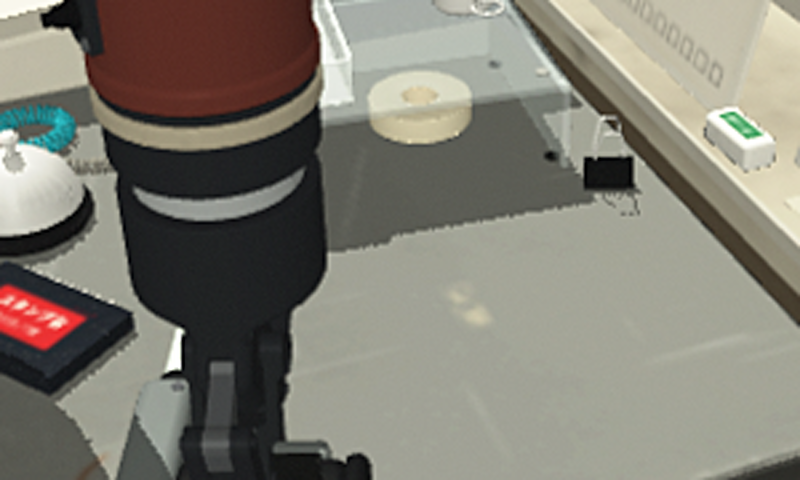

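```bash
cat > red2.py <<'E'
from h import *
s=env.sense();R=np.array(s['tcp_rot']);T=np.array(s['ee_pos']);yh=R[:,1];a=np.arctan2(yh[1],yh[0]);c,sn=np.cos(a),np.sin(a)
W={'wrist':env.camera_params('wrist')}
import h
h._c['w']={k:np.array(v) for k,v in W['wrist'].items()}
for n in ('top','wrist'):
    im,d=grab(n,'k_%s.png'%n);P=cloud('w' if n=='wrist' else n,d)
    x=c*(P[...,0]-T[0])+sn*(P[...,1]-T[1]);y=-sn*(P[...,0]-T[0])+c*(P[...,1]-T[1])
    A=im.astype(int);m=((A[...,0]-np.maximum(A[...,1],A[...,2]))>35)&(x>.12)&(x<.3)&(abs(y-.045)<.06)&(P[...,2]>-.01)&(P[...,2]<.2)
    print(n,m.sum())
    if m.sum()>10: print('tool xy',np.percentile(x[m],[2,50,98]).round(4),np.percentile(y[m],[2,50,98]).round(4),'world',np.median(P[m],0).round(4))
    j=(x>.15)&(x<.3)&(abs(y-.045)<.05)&(P[...,2]>T[2]-.02)&(P[...,2]<T[2]+.03)
    if j.sum()>10: print(' jaws+key x',np.percentile(x[j],[2,98]).round(4),'y',np.percentile(y[j],[2,98]).round(4),'z',np.percentile(P[j][:,2],[5,50,95]).round(4))
E
python3 red2.py
```

```text
top 331
tool xy [0.1924 0.2164 0.2406] [0.035  0.0458 0.0567] world [ 0.3236 -0.0393  0.0498]
 jaws+key x [0.1548 0.2988] y [0.0254 0.0761] z [0.0477 0.0622 0.068 ]
wrist 0
```

>>> drive_tool(rows=[[0,0,-15,0,0,0,-0.5],[0,0,-35,0,0,0,-0.5],[0,0,-55,0,0,0,-0.5],[0,0,-75,0,0,0,-0.5],[0,0,-86,0,0,0,-0.5],[0,0,-86,0,0,0,-0.5]])

```text
time: 13.65
ee_pos: [0.2354, -0.2432, 0.1501]
tcp_rot: [[-0.814, 0.581, 0.0], [0.581, 0.814, -0.001], [-0.001, -0.0, -1.0]]
wrist_force: [-0.1, -0.1, -1.2]
grip_width: 0.434
finger_force: 52.7
```

Run:
```python
from h import *
print(row([.3943,-.1443,.150],68.7))
```

```text
[-71.9, 172.7, 0.1, -0.02, 0.04, -14.19]
```

>>> drive_tool(rows=[[-4,10,0,0,0,-1,-0.5],[-12,28,0,0,0,-2.4,-0.5],[-21,50,0,0,0,-4,-0.5],[-30,72,0,0,0,-6,-0.5],[-39,94,0,0,0,-7.8,-0.5],[-48,116,0,0,0,-9.6,-0.5],[-57,137,0,0,0,-11.4,-0.5],[-65,156,0,0,0,-13,-0.5],[-70,168,0,0,0,-14,-0.5],[-71.9,172.7,0,0,0,-14.2,-0.5],[-71.9,172.7,0,0,0,-14.2,-0.5]])

```text
time: 15.02
ee_pos: [0.3938, -0.1439, 0.1497]
tcp_rot: [[-0.932, 0.363, -0.001], [0.363, 0.932, 0.0], [0.001, -0.0, -1.0]]
wrist_force: [-0.4, -0.6, -1.0]
grip_width: 0.433
finger_force: 52.7
```

```bash
python3 red2.py
python3 - <<'E'
from h import *
s=env.sense();print(s['ee_pos'])
P=cloud('top',grab('top')[1]);z=P[...,2];m=np.zeros((480,640),bool);m[230:320,170:290]=1;m&=(z>.092)&(z<.103)
r=cv2.minAreaRect(P[m][:,:2].astype(np.float32));print(r)
E
```

```text
top 385
tool xy [0.1925 0.2161 0.2405] [0.0345 0.0456 0.0566] world [0.4299 0.0738 0.1359]
 jaws+key x [0.154  0.2414] y [0.0255 0.0665] z [0.1339 0.1475 0.1541]
wrist 0
[ 0.39357289 -0.14422168  0.14989351]
((0.44175469875335693, 0.10341937094926834), (0.17268729209899902, 0.0781862735748291), 68.34538269042969)
```

>>> drive_tool(rows=[[0,0,8,0,0,0,-0.5],[0,0,18,0,0,0,-0.5],[0,0,27,0,0,0,-0.5],[0,0,32,0,0,0,-0.5],[0,0,32,0,0,0,-0.5],[0,0,32,0,0,0,-0.15],[0,0,32,0,0,0,0.2],[0,0,32,0,0,0,0.2],[0,0,32,0,0,0,0.2],[0,0,32,0,0,0,0.2]], force=30)

```text
time: 16.42
ee_pos: [0.3941, -0.1441, 0.118]
tcp_rot: [[-0.932, 0.363, 0.0], [0.363, 0.932, -0.0], [-0.0, -0.0, -1.0]]
wrist_force: [0.4, 0.5, -0.4]
grip_width: 0.603
finger_force: 13.6
```

```bash
python3 red2.py; python3 -c "
from h import *
print(env.sense()['wrist_force'])"
```

```text
top 330
tool xy [0.1837 0.2075 0.2322] [0.0343 0.045  0.0561] world [0.4277 0.0654 0.0788]
 jaws+key x [0.151  0.2772] y [0.008  0.0828] z [0.0987 0.1205 0.1259]
wrist 0
[ 0.4674727   0.19283558 -1.1217651 ]
```

>>> drive_tool(rows=[[0,0,-12,0,0,0,0.2],[0,0,-30,0,0,0,0.2],[0,-15,-32,0,0,0,0.2],[0,-35,-32,0,0,0,0.2],[0,-55,-32,0,0,0,0.2],[0,-75,-32,0,0,0,0.2],[0,-95,-32,0,0,0,0.2],[0,-110,-32,0,0,0,0.2],[0,-115,-32,0,0,0,0.2],[0,-115,-32,0,0,0,0.2]])

```text
time: 17.77
ee_pos: [0.3521, -0.2513, 0.1499]
tcp_rot: [[-0.932, 0.364, -0.0], [0.364, 0.932, 0.0], [0.0, 0.0, -1.0]]
wrist_force: [-0.8, -0.3, -1.1]
grip_width: 0.597
finger_force: 13.6
```

```bash
python3 red2.py; python3 -c "
from h import *
print(row([.51,-.265,.10],132.9))"
```

```text
top 13
tool xy [0.2971 0.2987 0.2998] [0.0402 0.0447 0.0496] world [0.4195 0.0428 0.0773]
 jaws+key x [0.1509 0.2174] y [0.0144 0.0767] z [0.1496 0.153  0.1584]
wrist 0
[-152.1, 44.0, 49.9, 0.02, -0.0, -64.18]
```

>>> drive_tool(rows=[[-16,5,5,0,0,-7,0.2],[-34,10,11,0,0,-15,0.2],[-53,15,17,0,0,-23,0.2],[-72,21,23,0,0,-31,0.2],[-91,26,30,0,0,-39,0.2],[-110,32,36,0,0,-47,0.2],[-129,37,42,0,0,-55,0.2],[-145,42,48,0,0,-61.5,0.2],[-152,44,50,0,0,-64.2,0.2],[-152,44,50,0,0,-64.2,0.2],[-152,44,50,0,0,-64.2,0.2]])

```text
time: 19.25
ee_pos: [0.5096, -0.265, 0.1]
tcp_rot: [[-0.733, -0.68, -0.0], [-0.68, 0.733, 0.0], [0.0, 0.0, -1.0]]
wrist_force: [-0.0, 0.2, -0.7]
grip_width: 0.601
finger_force: 13.6
```

>>> drive_tool(rows=[[0,0,20,0,0,0,0.2],[0,0,42,0,0,0,0.2],[0,0,62,0,0,0,0.2],[0,0,74,0,0,0,0.2],[0,0,79,0,0,0,0.2],[0,0,79,0,0,0,0.2]])

```text
time: 20.0
ee_pos: [0.5099, -0.2655, 0.0212]
tcp_rot: [[-0.733, -0.681, 0.0], [-0.681, 0.733, -0.0], [-0.0, -0.0, -1.0]]
wrist_force: [0.4, -0.2, -2.2]
grip_width: 0.604
finger_force: 13.6
```

>>> drive_tool(rows=[[0,0,1.5,0,0,0,0.2],[0,0,1.5,0,0,0,0.3],[0,0,1.5,0,0,0,0.45],[0,0,1.5,0,0,0,0.55],[0,0,1.5,0,0,0,0.55],[0,0,1.5,0,0,0,0.55],[0,0,-20,0,0,0,0.55],[0,0,-60,0,0,0,0.55],[0,0,-110,0,0,0,0.55],[0,0,-160,0,0,0,0.55],[0,0,-215,0,0,0,0.55],[0,0,-215,0,0,0,0.55]])

```text
time: 21.5
ee_pos: [0.5119, -0.2668, 0.2405]
tcp_rot: [[-0.732, -0.681, 0.006], [-0.681, 0.732, -0.004], [-0.002, -0.008, -1.0]]
wrist_force: [-0.5, -0.5, -0.4]
grip_width: 0.778
finger_force: 0.0
```

```bash
python3 wl.py
python3 - <<'E'
from h import *
import h
D=np.load('w1.npz');h._c['w']=D
P=cloud('w',D['d']);z=P[...,2]
t=np.array([.51,-.265]);a=np.radians(132.9)
x=np.cos(a)*(P[...,0]-t[0])+np.sin(a)*(P[...,1]-t[1]);y=-np.sin(a)*(P[...,0]-t[0])+np.cos(a)*(P[...,1]-t[1])
for nm,m in [('handle',(x>-.022)&(x<-.008)&(y>-.03)&(y<.02)),('housing',(x>-.04)&(x<.045)&(y>.038)&(y<.053)),('tube',(x>.07)&(x<.14)&(abs(y-.045)<.004)),('trig x',(abs(y)<.02)&(x>.008)&(x<.05)&(z>.025)&(z<.04)),('jaws',(x>.165)&(x<.23)&(abs(y-.045)<.05)&(z>.01)&(z<.04))]:
    m&=z<.05; print(nm,m.sum(),'z',np.percentile(z[m],[10,50,90]).round(4),'x',np.percentile(x[m],[2,98]).round(4),'y',np.percentile(y[m],[2,98]).round(4))
im,d=grab('top','fin.png');P=cloud('top',d);A=im.astype(int);zz=P[...,2]
m=np.zeros((480,640),bool);m[235:320,170:285]=1;r=m&((A[...,0]-np.maximum(A[...,1],A[...,2]))>35);print('key',r.sum(),np.median(P[r],0))
m&=(zz>.092)&(zz<.105);print('tray',cv2.minAreaRect(P[m][:,:2].astype(np.float32)))
b=cv2.resize(im[160:350,160:480],(800,475),interpolation=2);cv2.imwrite('pics/finc.png',b[:,:,::-1])
E
```

```text
[ 0.51187244 -0.26680523  0.24047168] 5.141670682651656
handle 839 z [0.0363 0.0372 0.0382] x [-0.0216 -0.0088] y [-0.0287  0.019 ]
housing 1767 z [0.0335 0.0345 0.0354] x [-0.0381  0.0432] y [0.0385 0.0529]
tube 710 z [0.0231 0.0243 0.0254] x [0.0714 0.1386] y [0.0411 0.0483]
trig x 583 z [0.0307 0.0327 0.034 ] x [0.0143 0.0258] y [-0.019   0.0192]
jaws 1338 z [0.0187 0.0222 0.0234] x [0.1658 0.2124] y [0.0097 0.0824]
key 335 [0.42697883 0.06518449 0.07899469]
tray ((0.44168663024902344, 0.1033032238483429), (0.17234769463539124, 0.07809817045927048), 68.34436798095703)
```

View pics/finc.png

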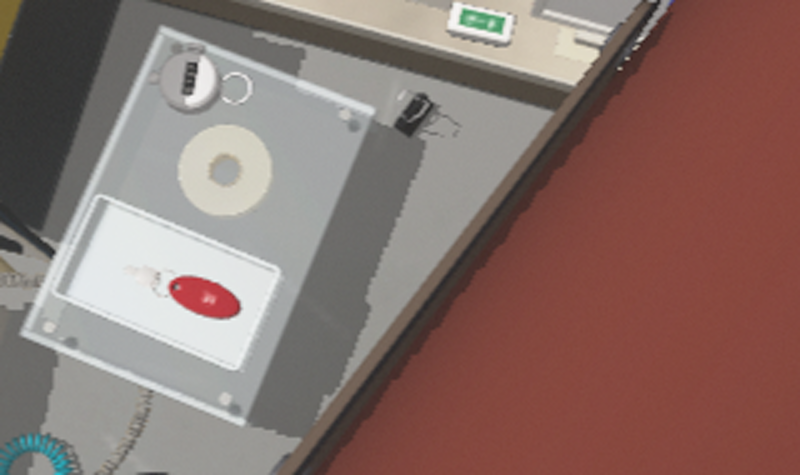

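Key float at about (205,298) lies inside the tray; the tray, tape roll (225,170) and clip (415,115) have not moved. The wrist depth shows the reacher flat on the desk with its trigger released (bar at x 14–26 mm).

```bash
python3 -c "
from workcell import env
print(env.close_job())"
```

```text
the job is handed in; nothing more can be done
None
```

The job is handed in at about 22 s of the 61 s allowed: the last pictures show the key lying flat in the tray, the reacher flat on the desk with its trigger released, and the tray, tape roll and clip still in place; no verdict came back.

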